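Weigh and sort tested wear-specimen carriers into pass and reject nests

ROBOT

A 6-joint arm with a two-finger parallel gripper is mounted at the origin on the work surface. World frame = base frame: x ahead of the robot, y to its left, z up, the work surface at z = 0. Lengths are in mm, angles in degrees, forces in N, time in s.
With the tool pointing down it reaches from about 375 to 975 mm from the base axis. Payload 3.8 kg.
Tool frame: the origin (TCP) lies at the very end of the fingers, on their centre line; the grasp point (between the pads) lies 19 mm behind it; z points along the fingers, y is the line along which they close (so a half turn about z gives the same grasp; the last joint's range is limited). The gripper opens to 88 mm and grips with 3 to 60 N. Pads are 18 mm wide; open, the fingers measure 123 mm over their backs; the gripper's body (75 mm by 187 mm) begins 45 mm behind the grasp point.
Start: joints at [63.604, 15.12, 91.902, -0, 72.978, -2.114], TCP at [277.575, 615.28, 206.706] pointing down, gripper open.
Joint ranges: [-150.88, 150.88], [-54.13, 125.18], [17.81, 147.31], [-75.09, 255.09], [0, 152.58], [-146.25, 146.25]. Speed limits (degrees/s): [147.25, 147.25, 180, 180, 180, 180].

INTERFACE

Orientations are given as [roll, pitch, yaw] about the fixed x, y, z axes, in that order (R = Rz(yaw) Ry(pitch) Rx(roll)).
In Python, from cell import robot, imaging, ticket, recognise, spot_point gives the robot as it stands.
- The arm moves only by the shell command python3 -m jog 'ROWS'. ROWS is JSON, one flat list of numbers, 7 for each row, row after row: the shift along the tool's x, y, z in mm, then the turn, a rotation vector about the tool's x, y, z in rad, then the finger opening in mm, from 0 to 88.1. In form: [x, y, z, rx, ry, rz, claw, x, y, z, rx, ry, rz, claw, ...]. A call has 1 to 12 rows; each row shifts and turns the commanded pose from where the row before left it, along the tool's axes as they then stand; what a row does not reach is not made up. A row lasts 1/8 s, in which the tool goes at most 62.5 mm and 10.7 degrees, less where a joint would pass 70% of its speed; a pose out of reach is approached as far as the arm can. A call is refused whole if a number of a shift passes 62.5 or a number of a turn 0.188, either way. A call with a gripper value outside its range is refused whole. The fingers move at their own pace and stop on an object; the grip force is fixed at half the most. Time passes only in rows, so rows that do not move let the fingers close. It gives the time, the measured TCP pose, the force, the opening and the grip force at its end, in the units of the state.
- robot.observe(): the state, without advancing time (a new reading comes with each control period).
- imaging.read_camera(name): name is "side" or "top"; returns a dict with "frame" (400x640x3 uint8, blue, green, red), "mtx" (3x3 intrinsics, pixels), "dist" ([k1, k2, p1, p2, k3] as OpenCV has them; the pictures are not rectified), "R" (3x3) and "t" (3): a world point X has camera coordinates R X + t. Camera axes: x right, y down, z forward; pixel columns grow to the right and rows downward; lengths in mm; the calibration is good to about 2 mm. A picture is of the moment at which its call begins. There is no depth.
- ticket.hand_in(): hands the job in; it is judged then, once.
Trained networks look in a picture, given as the dict that the camera call returned (one of the last four; its "shot" number tells which), for a name from the list of things; names that differ only in an ending like _2 or _b are one class to them, and where a whole thing is asked for, a point or a joint stands for the part that bears it (a point fixed in the world has none). Each returns a list of dicts, best first, with "p" (0 to 1); they miss things now and then, are a little off and sometimes report something else, mostly with a low value. They report only what shows in the picture. A call takes as long as a camera call. They do not tell look-alikes from the thing itself.
- recognise(picture, query): "at" ([x, y, z] in mm, in world coordinates, good to about 4 mm: the middle of the surface that is visible of it).
- spot_point(picture, query): "at" ([x, y, z] in mm, in world coordinates, good to about 4 mm: a listed point, or the origin of a listed thing).
The state is a dict: "time_s": time; "joint_pos": joint angles; "joint_vel": joint speeds; "tau": joint torques, N m; "tcp_pos": TCP position; "ee_rot": TCP orientation; "force": force on the tool from outside, world axes, zero at the start; "ft_torque": the same for the moment, N m; "grip_width": opening from 0.0 (shut) to 1.0 (fully open); "gripper_force": force on a finger pad.
Only numpy, scipy, OpenCV 4.12 (cv2) and the standard library are available. Lean on these libraries where they do the work, as an engineer would, in place of code of your own. Each camera call takes 0.05 s, during which the arm holds its last target. There are 200 camera calls.

TASK

Two of the three aluminium blocks in the rack have been through the wear tester and carry a black tag on top: round means passed, bar-shaped means rejected. Weigh the passed block first: stand it upright on the balance pan, let go and leave it free for a full second, then take it up again and set it fully down in the pass nest, whose sign shows a round mark; only then set the rejected block fully down in the reject nest, whose sign shows a bar. Keep the blocks upright, leave the untagged block in the rack, and do not disturb anything else on the table.

Things in the scene. Friction and masses are not known exactly. Their poses are not given: they have to be found in the camera images.
- block_round: upright aluminium block, 34 (its x) x 60 (y) x 110 mm tall, 0.45 kg; on its top a round black tag, 32 mm across and 6 mm high, in the middle (passed). Origin: centre of its underside, z up. Broad faces look along +-x, narrow edges (60 mm apart) along +-y; a half turn changes nothing
- block_bar: upright aluminium block, 34 (its x) x 60 (y) x 110 mm tall, 0.45 kg; on its top a straight bar-shaped black tag, 56 mm (along y) by 10 mm, 6 mm high, in the middle (rejected). Origin: centre of its underside, z up. Broad faces look along +-x, narrow edges (60 mm apart) along +-y; a half turn changes nothing
- block_plain: upright aluminium block, 34 (its x) x 60 (y) x 110 mm tall, 0.45 kg; no tag on its top (not yet tested; it stays in the rack). Origin: centre of its underside, z up. Broad faces look along +-x, narrow edges (60 mm apart) along +-y; a half turn changes nothing
- rack: fixed cream rack, 84 x 238 mm, three places along its y (-76, 0, 76 mm), block axes along rack axes. Origin: centre of its underside; floor at z = 8 mm. Partitions up to z = 124 mm stand 3 mm from the blocks' narrow edges, so blocks here are gripped only across the broad faces (34 mm). Front and back lips: inner faces at x = +-20.5 mm, 20 mm high
- balance: fixed grey bench balance, 200 (x) x 170 (y) mm, dark display on its -x side at 45 mm height. Origin: centre of its underside. The flat steel pan on it is 140 x 150 mm, top at z = 54 mm
- pan (a point): centre of the top of the balance's pan, which is 140 (x) by 150 mm (y); z up. Stand the block near the middle, at any yaw
- nest_round: fixed steel pass nest for one block, base 80 x 110 mm. Origin: centre of its underside; floor at z = 8 mm. Block y goes along nest y, either way round. Tall cheeks with inner faces at x = +-24 mm, 6 thick, 50 long in y, rise to z = 124 mm, above a seated block, so the block must be held by its narrow edges here. At the y ends low stops with inner faces at y = +-37 mm, up to z = 22 mm
- sign_round (a point): raised black disc, 38 mm across, 6 mm high, on the aluminium sign plate (50 x 64 mm) of the pass nest, just outside its -x wall; the point is the middle of the plate's top, 120 mm up
- nest_bar: fixed steel reject nest for one block, base 80 x 110 mm. Origin: centre of its underside; floor at z = 8 mm. Block y goes along nest y, either way round. Low walls with inner faces at x = +-24 mm, up to z = 22 mm, so the block may be held either way here. At the y ends low stops with inner faces at y = +-37 mm, up to z = 22 mm
- sign_bar (a point): raised black bar, 56 (along y) x 10 mm, 6 mm high, on the aluminium sign plate (50 x 64 mm) of the reject nest, just outside its -x wall; the point is the middle of the plate's top, 22 mm up
- weight_small: white slotted weight, 84 mm across and 50 mm high; origin: centre of its underside. Leave alone
- weight_large: white slotted weight, 104 mm across and 85 mm high; origin: centre of its underside. Leave alone
- wear_disc: flat steel ring, 116 mm across and 10 mm thick; origin: centre of its underside. Leave alone
- spanner: steel spanner, 180 mm long, lying along its x; leave alone
- screwdriver: screwdriver, 190 mm long, lying along its x; leave alone
- oil_can: grey plastic oil bottle, 60 mm across, 120 mm high; origin: centre of its underside. Leave alone
Not all that is in view belongs to the job. Leave any orange or red look-alike of the block_bar alone. What is shaped like the block_round but blue or purple is not meant.

How it is judged:
By the outcome, as a careful person would: the job done as asked, in the order asked, and still so for the second after the job is handed in, with the robot touching nothing.
It also fails if it takes over 72 s, if anything falls off the work surface, if the arm or the gripper's body presses on something with over 40 N, if the wrist force passes 120 N, or if a joint passes its speed limit or range.

## Working session

There is one attempt and no reset: what is moved stays moved. The work goes in short steps, Python scripts to look and compute and a shell command to move; the robot and the scene stay as the last step left them, time stands still between calls to the robot, and variables do not carry over. Pictures are saved under pics/ and viewed, at most 10 in all, crops included, and the job is handed in when it is done.

```bash
mkdir -p pics; ls; python3 - <<'E'
from cell import robot, imaging, ticket, recognise, spot_point
import cv2
s=robot.observe(); print(s['time_s'],s['tcp_pos'],s['ee_rot'],s['grip_width'],s['force'])
for n in ('top','side'):
    p=imaging.read_camera(n); cv2.imwrite(f'pics/{n}0.png',p['frame'])
    print(n,'C',(-p['R'].T@p['t']).round())
    for q in ['block_round','block_bar','block_plain','rack','balance','pan','nest_round','sign_round','nest_bar','sign_bar']:
        print(q,[( [round(float(v)) for v in d['at']],round(d['p'],2)) for d in spot_point(p,q)][:4])
E
```

```text
pics
0.0 [277.24101608 614.59819046 205.41459482] [-1.79874339e+02 -3.41509660e-03  1.55719952e+02] 1.0009524999973574 [-1.13126676 -0.3028471  -0.9010401 ]
top C [ 412.   27. 1403.]
block_round [([552, -197, 0], 0.88), ([606, -32, 6], 0.84), ([336, 71, 1], 0.63), ([435, 306, 2], 0.51)]
block_bar [([641, -149, 0], 0.86), ([629, -435, 3], 0.7), ([763, 141, 3], 0.69), ([616, 122, 6], 0.58)]
block_plain [([698, -302, -4], 0.74), ([612, 44, 6], 0.58)]
rack [([612, 42, -4], 0.9), ([435, 302, 6], 0.68)]
balance [([436, 306, 3], 0.78)]
pan [([453, 308, 53], 0.63)]
nest_round [([464, -345, -5], 0.88)]
sign_round [([606, -33, 8], 0.65), ([408, -353, 122], 0.59)]
nest_bar [([610, 44, -2], 0.72), ([431, -81, 6], 0.61), ([466, -347, -2], 0.27), ([612, 47, 6], 0.2)]
sign_bar [([378, -68, 22], 0.74)]
side C [ 330. -772.  954.]
block_round [([336, 74, -4], 0.98), ([608, -31, 8], 0.79), ([554, -197, 1], 0.77)]
block_bar [([637, -148, 0], 0.87), ([764, 142, 2], 0.84), ([614, 118, 9], 0.79), ([760, -21, 2], 0.66)]
block_plain [([431, 308, 1], 0.71), ([611, 46, 10], 0.46)]
rack [([614, 44, 5], 0.68), ([702, -300, -2], 0.63)]
balance [([435, 307, 1], 0.74)]
pan [([456, 311, 57], 0.89)]
nest_round [([466, -354, 1], 0.94), ([435, -82, 1], 0.37)]
sign_round [([409, -355, 119], 0.79), ([380, -69, 19], 0.35)]
nest_bar [([435, -83, -1], 0.85)]
sign_bar [([376, -67, 17], 0.78)]
```

View pics/top0.png

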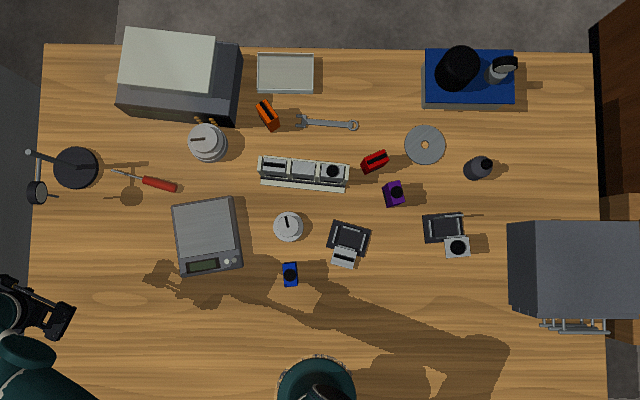

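View pics/side0.png

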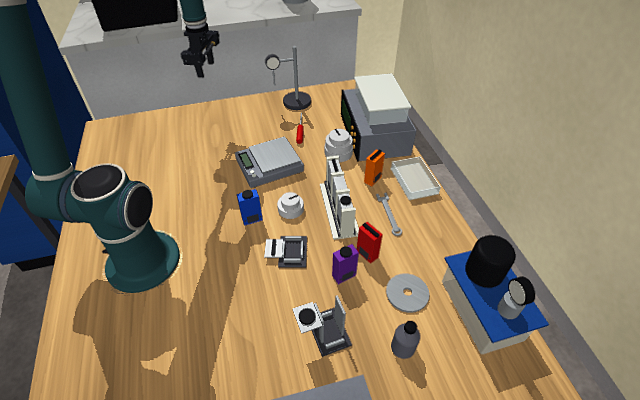

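Top view: the rack runs (258,160)–(350,190), with the bar-tag block at (275,163), plain at (303,168) and round-tag at (333,171). The round sign and pass nest are at (457,246)/(443,227), the bar sign and reject nest at (343,257)/(349,238), and the balance at (207,233).

Candidates for the round block: rack (333,171), blue (290,273), purple (394,193). Candidates for the bar block: rack (275,163), red (375,161), orange (267,115). I choose the two aluminium ones in the rack. Next I'll measure the black marks at their known heights and check the fit in a crop.

```bash
cat > h.py <<'E'
import numpy as np, cv2
from cell import robot, imaging, ticket, recognise, spot_point
def proj(p,X): return cv2.projectPoints(np.array(X,float).reshape(-1,1,3),cv2.Rodrigues(p['R'])[0],np.array(p['t'],float),p['mtx'],np.array(p['dist'],float))[0].reshape(-1,2)
def back(p,uv,z):
    n=cv2.undistortPoints(np.array(uv,float).reshape(-1,1,2),p['mtx'],np.array(p['dist'],float)).reshape(-1,2)
    d=np.c_[n,np.ones(len(n))]@p['R']; C=-p['R'].T@p['t']
    return (C+d*((z-C[2])/d[:,2])[:,None])[:,:2]
def blob(p,X,r=18,thr=60):
    """black blob nearest projected X: centroid px, its pixels"""
    u=proj(p,[X])[0]; m=(p['frame'].max(2)<thr).astype(np.uint8)
    n,l,st,c=cv2.connectedComponentsWithStats(m)
    k=[i for i in range(1,n) if 15<st[i,4]<600 and np.hypot(*(c[i]-u))<r]
    k=min(k,key=lambda i:np.hypot(*(c[i]-u))); return c[k],np.argwhere(l==k)[:,::-1]
def box(x,y,yaw,sx,sy,z):
    a=np.deg2rad(yaw);R=np.array([[np.cos(a),-np.sin(a)],[np.sin(a),np.cos(a)]])
    q=np.array([[-1,-1],[1,-1],[1,1],[-1,1]])*[sx/2,sy/2]@R.T+[x,y]
    return np.c_[q,np.full(4,z)]
def draw(img,p,X,o,s,col):
    q=((proj(p,X)-o)*s+s/2).astype(int); cv2.polylines(img,[q],True,col,1)
E
python3 - <<'E'
from h import *
for n in ('top','side'):
    p=imaging.read_camera(n)
    for nm,X in dict(round=(607,-32,124),bar=(614,120,124),sr=(408,-354,126),sb=(377,-68,28)).items():
        try:
            c,px=blob(p,X); w=back(p,[c],X[2])[0]
            q=back(p,px,X[2]); e=np.linalg.svd(q-q.mean(0))[2][0]
            print(n,nm,c.round(1),len(px),w.round(1),'axis',np.rad2deg(np.arctan2(e[1],e[0])).round(1))
        except Exception as ex: print(n,nm,ex)
p=imaging.read_camera('top'); f=p['frame']
o=np.array([165,140]); s=2.6
im=cv2.resize(f[140:290,165:475],None,fx=s,fy=s,interpolation=cv2.INTER_CUBIC)[:, :800]
ry=-2.6
for d,c in((-76,(0,0,255)),(0,(0,255,0)),(76,(255,0,0))):
    a=np.deg2rad(ry); draw(im,p,box(611-d*np.sin(a),44+d*np.cos(a),ry,34,60,118),o,s,c)
draw(im,p,box(611,44,ry,84,238,8),o,s,(0,255,255))
draw(im,p,box(455,309,5,140,150,54),o,s,(0,0,255))
draw(im,p,box(465,-350,5,80,110,4),o,s,(0,0,255))
draw(im,p,box(465,-350,5,48,50,124),o,s,(0,255,0))
draw(im,p,box(434,-82,-14,80,110,4),o,s,(0,0,255))
draw(im,p,box(434,-82,-14,48,74,22),o,s,(0,255,0))
cv2.imwrite('pics/c1.png',im); print(im.shape)
E
```

```text
top round [332.2 170.7] 125 [604.8 -32.2] axis 147.0
top bar [287.7 175. ] 347 [592.2  82.8] axis 76.1
top sr [457.5 246.9] 187 [ 412.1 -354.6] axis -78.9
top sb [343.5 257.3] 74 [380.4 -69.7] axis -105.5
side round [345.3 200.1] 78 [604.  -35.1] axis -104.7
side bar [334.4 164.9] 36 [617.  117.5] axis -95.8
side sr [306.5 316.3] 206 [ 410.5 -357.2] axis -101.9
side sb [273.3 246.9] 51 [379.5 -72.3] axis -105.1
(390, 800, 3)
```

View pics/c1.png

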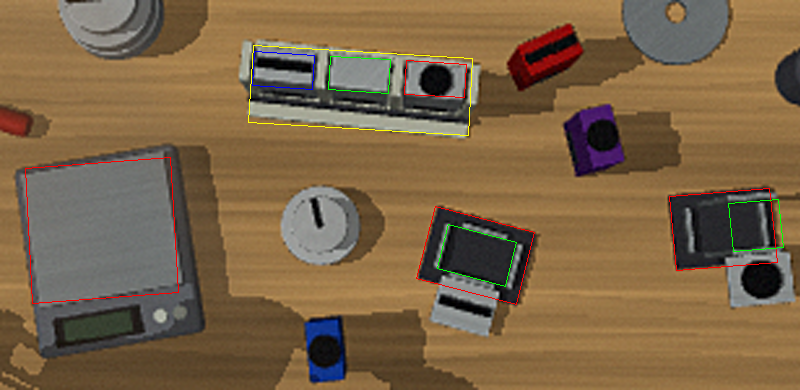

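The crop confirms the choice: the round tag on aluminium (right, red outline) and the bar tag on aluminium (left, blue outline); the red, purple and blue pieces are look-alikes. The overlays fit to about a pixel. Next I'll refine the yaws and plan the first move.

```bash
cat >> h.py <<'E'
def plan(p0,y0,p1,y1,claw,step=50):
    """tool pointing down; prints rounded rows and the end pose they give"""
    p=np.array(p0,float);p1=np.array(p1,float);y=y0
    n=int(max(np.ceil(np.linalg.norm(p1-p)/step),np.ceil(abs(y1-y0)/10),1)); out=[]
    for k in range(n):
        a=np.deg2rad(y);A=np.array([[np.cos(a),np.sin(a),0],[np.sin(a),-np.cos(a),0],[0,0,-1]])
        d=np.round(A.T@(p1-p)/(n-k)); rz=round(-np.deg2rad(y1-y)/(n-k),3)
        p=p+A@d; y-=np.rad2deg(rz); out.append('%d,%d,%d,0,0,%g,%g'%(*d,rz,claw))
    print(n,'rows',', '.join(out)); print('end',p.round(1),round(y,2)); return p,y
def st():
    s=robot.observe(); print('t',round(s['time_s'],2),'tcp',np.round(s['tcp_pos'],1),'rpy',np.round(s['ee_rot'],1),'F',np.round(s['force'],1),'w',round(s['grip_width']*88.1,1),'gf',round(float(np.max(s['gripper_force'])),1),'j6',round(s['joint_pos'][5],1))
E
python3 - <<'E'
from h import *
for n in ('top','side'):
    p=imaging.read_camera(n)
    for thr in (35,45):
      try:
        c,px=blob(p,(617,117.5,124),10,thr); q=back(p,px,124); e=np.linalg.svd(q-q.mean(0))[2][0]
        print(n,thr,len(px),q.mean(0).round(1),np.rad2deg(np.arctan2(e[1],e[0])).round(1))
      except Exception as ex: print(n,thr,ex)
    f=p['frame'].astype(int); m=((f.min(2)>105)&(f.max(2)-f.min(2)<30)).astype(np.uint8)
    m=cv2.morphologyEx(m,cv2.MORPH_CLOSE,np.ones((3,3)))
    nn,l,stt,c=cv2.connectedComponentsWithStats(m)
    for nm,X in dict(sr=(411,-356,120),sb=(380,-71,22),pan=(455,309,54)).items():
        u=proj(p,[X])[0]; k=[i for i in range(1,nn) if stt[i,4]>60 and np.hypot(*(c[i]-u))<15]
        for i in k:
            w=back(p,np.argwhere(l==i)[:,::-1],X[2]); print(n,nm,stt[i,4],cv2.minAreaRect(w.astype(np.float32)))
a=plan((277.6,615.3,206.7),155.72,(604.5,-33.5,206.7),85,88)
plan(*a,(604.5,-33.5,78),85,88,40)
E
```

```text
top 35 76 [618.8 118.9] -95.4
top 45 83 [618.9 120.5] -93.7
top sr 364 ((441.8453674316406, -351.76361083984375), (109.00865936279297, 63.1021614074707), 6.131669044494629)
top sb 358 ((383.0124816894531, -69.95814514160156), (63.58454513549805, 54.477745056152344), 75.4441909790039)
top pan 2825 ((456.1064147949219, 309.392578125), (138.1403045654297, 147.55555725097656), 10.098703384399414)
side 35 30 [617.5 119. ] 83.8
side 45 34 [617.1 117.2] -95.9
side sr 442 ((427.632568359375, -354.06060791015625), (82.4723129272461, 63.8987922668457), 5.502707004547119)
side sb 380 ((406.58819580078125, -83.82392883300781), (74.75728607177734, 108.69441986083984), 74.9289321899414)
side pan 1327 ((433.25286865234375, 292.4333801269531), (186.0083465576172, 169.21324157714844), 10.126446723937988)
15 rows -38,-30,0,0,0,0.082,88, -40,-27,0,0,0,0.082,88, -42,-24,0,0,0,0.082,88, -44,-20,0,0,0,0.082,88, -45,-17,0,0,0,0.082,88, -47,-13,0,0,0,0.082,88, -48,-9,0,0,0,0.082,88, -48,-5,0,0,0,0.083,88, -48,-1,0,0,0,0.082,88, -48,3,0,0,0,0.083,88, -48,7,0,0,0,0.082,88, -48,10,0,0,0,0.083,88, -46,15,0,0,0,0.082,88, -45,18,0,0,0,0.083,88, -44,22,0,0,0,0.082,88
end [604.8 -33.9 206.7] 85.02
4 rows 0,0,32,0,0,0,88, 0,0,32,0,0,0,88, 0,0,32,0,0,0,88, 0,0,33,0,0,0,88
end [604.8 -33.9  77.7] 85.02
```

```bash
python3 -m jog '[-38,-30,0,0,0,0.082,88, -40,-27,0,0,0,0.082,88, -42,-24,0,0,0,0.082,88, -44,-20,0,0,0,0.082,88, -45,-17,0,0,0,0.082,88, -47,-13,0,0,0,0.082,88, -48,-9,0,0,0,0.082,88, -48,-5,0,0,0,0.083,88]' | tail -c 400
python3 -m jog '[-48,-1,0,0,0,0.082,88, -48,3,0,0,0,0.083,88, -48,7,0,0,0,0.082,88, -48,10,0,0,0,0.083,88, -46,15,0,0,0,0.082,88, -45,18,0,0,0,0.083,88, -44,22,0,0,0,0.082,88, 0,0,0,0,0,0,88, 0,0,0,0,0,0,88]' | tail -c 400
python3 - <<'E'
from h import *
st();imaging.read_camera('top');st();p=imaging.read_camera('side');st()
cv2.imwrite('pics/s1.png',cv2.resize(p['frame'][60:270,230:450],None,fx=2.7,fy=2.7))
E
```

```text
time_s: 2.35
tcp_pos: [453.3, 268.4, 207.0]
ee_rot: [179.9, 0.0, 117.9]
force: [0.2, 0.1, 0.4]
grip_width: 0.999
gripper_force: 0.0
time_s: 3.48
tcp_pos: [604.4, -33.8, 206.5]
ee_rot: [-180.0, -0.0, 85.0]
force: [0.3, 0.1, 0.8]
grip_width: 0.997
gripper_force: 0.0
t 3.48 tcp [604.4 -33.8 206.5] rpy [-180.   -0.   85.] F [0.3 0.1 0.8] w 87.9 gf 0.0 j6 -0.6
t 3.52 tcp [604.2 -33.2 206.5] rpy [-180.    -0.    85.1] F [ 0.3 -0.1 -0.5] w 87.4 gf 0.0 j6 -0.6
t 3.58 tcp [604.2 -32.9 206.6] rpy [-180.    -0.    85.1] F [-0.1  0.5  0.9] w 87.8 gf 0.0 j6 -0.6
```

View pics/s1.png

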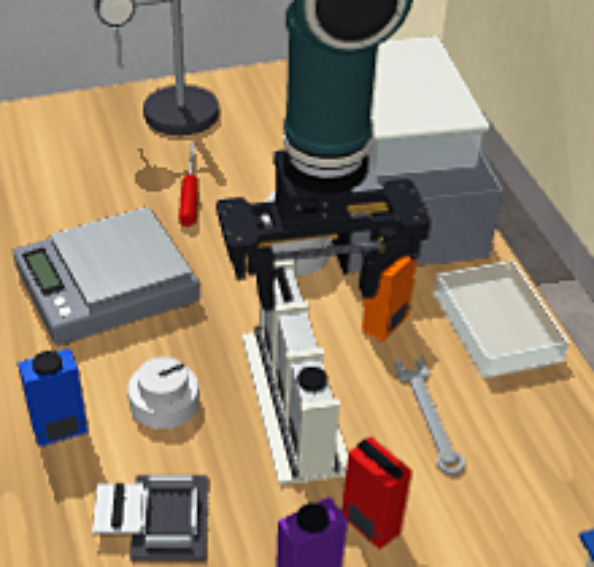

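The side view shows the open gripper above the rack, its fingers straddling the rack's x direction. The round block stands free at crop (313,420). I'll descend and grip.

```bash
python3 -m jog '[0,0,32,0,0,0,88, 0,0,32,0,0,0,88, 0,0,32,0,0,0,88, 0,0,20,0,0,0,88, 0,0,12,0,0,0,88, 0,0,0,0,0,0,88, 0,0,0,0,0,0,20, 0,0,0,0,0,0,20, 0,0,0,0,0,0,20, 0,0,0,0,0,0,20, 0,0,0,0,0,0,20]'
python3 - <<'E'
from h import *
st()
a=plan((604.8,-33.9,78.7),85,(604.8,-33.9,218.7),85,20,30)
b=plan(*a,(457,309,218.7),95,20,40)
E
```

```text
time_s: 4.95
tcp_pos: [604.8, -34.0, 78.8]
ee_rot: [180.0, 0.0, 85.0]
force: [-0.2, 0.8, 1.1]
grip_width: 0.454
gripper_force: 0.0
t 4.95 tcp [604.8 -34.   78.8] rpy [180.   0.  85.] F [-0.2  0.8  1.1] w 40.0 gf 0.0 j6 -0.6
5 rows 0,0,-28,0,0,-0,20, 0,0,-28,0,0,-0,20, 0,0,-28,0,0,-0,20, 0,0,-28,0,0,-0,20, 0,0,-28,0,0,-0,20
end [604.8 -33.9 218.7] 85.0
10 rows 33,-18,0,0,0,-0.017,20, 33,-17,0,0,0,-0.018,20, 33,-17,0,0,0,-0.017,20, 34,-16,0,0,0,-0.018,20, 34,-15,0,0,0,-0.017,20, 34,-15,0,0,0,-0.018,20, 35,-14,0,0,0,-0.017,20, 35,-13,0,0,0,-0.018,20, 35,-13,0,0,0,-0.017,20, 35,-13,0,0,0,-0.018,20
end [456.6 308.8 218.7] 95.03
```

```bash
python3 -m jog '[0,0,0,0,0,0,10, 0,0,0,0,0,0,10, 0,0,0,0,0,0,10, 0,0,-10,0,0,0,10]'

```

```text
time_s: 5.45
tcp_pos: [603.0, -33.8, 87.2]
ee_rot: [-179.8, -0.0, 85.0]
force: [0.1, -0.6, -4.9]
grip_width: 0.378
gripper_force: 30.0
```

```bash
python3 -m jog '[0,0,-26,0,0,0,10, 0,0,-26,0,0,0,10, 0,0,-26,0,0,0,10, 0,0,-26,0,0,0,10, 0,0,-26,0,0,0,10]'
python3 -m jog '[33,-18,0,0,0,-0.017,10, 33,-17,0,0,0,-0.018,10, 33,-17,0,0,0,-0.017,10, 34,-16,0,0,0,-0.018,10, 34,-15,0,0,0,-0.017,10, 34,-15,0,0,0,-0.018,10, 35,-14,0,0,0,-0.017,10, 35,-13,0,0,0,-0.018,10, 35,-13,0,0,0,-0.017,10, 35,-13,0,0,0,-0.018,10, 0,0,0,0,0,0,10, 0,0,0,0,0,0,10]'
python3 - <<'E'
from h import *
p=imaging.read_camera('side');st()
o=np.array([200,50]);im=cv2.resize(p['frame'][50:250,200:400],None,fx=2.8,fy=2.8,interpolation=cv2.INTER_CUBIC)
s=robot.observe();x,y,z=s['tcp_pos']
draw(im,p,box(x,y,5,34,60,z-71),o,2.8,(0,0,255));draw(im,p,box(x,y,5,34,60,z+39),o,2.8,(0,0,255))
cv2.imwrite('pics/s2.png',im)
E
```

```text
time_s: 6.08
tcp_pos: [604.1, -33.8, 219.2]
ee_rot: [-179.9, -0.0, 85.0]
force: [1.1, -0.1, -4.0]
grip_width: 0.379
gripper_force: 30.0
time_s: 7.58
tcp_pos: [456.2, 308.4, 218.4]
ee_rot: [-180.0, 0.1, 95.1]
force: [-0.5, 0.4, -3.8]
grip_width: 0.381
gripper_force: 30.0
t 7.62 tcp [456.4 308.  218.5] rpy [-180.    0.   95.] F [-0.4 -0.3 -4.4] w 33.4 gf 30.0 j6 26.4
```

View pics/s2.png

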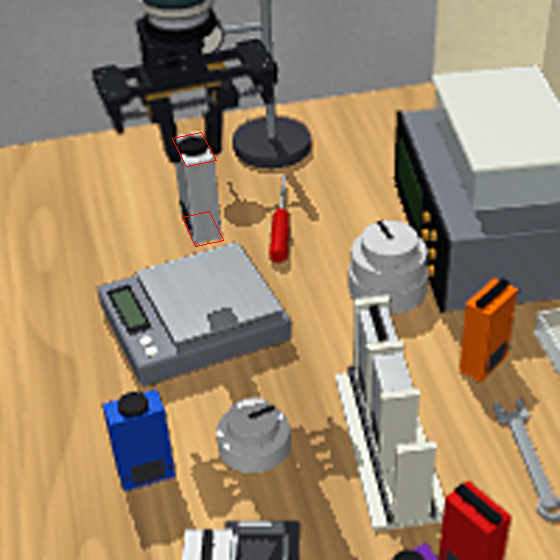

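The round block hangs upright in the gripper at crop (200,190), on the projected model, and the balance is free below it. I'll lower it.

```bash
python3 -m jog '[0,0,30,0,0,0,10, 0,0,30,0,0,0,10, 0,0,20,0,0,0,10, 0,0,8,0,0,0,10, 0,0,3,0,0,0,10, 0,0,0,0,0,0,10]'
python3 -m jog '[0,0,1,0,0,0,10, 0,0,0,0,0,0,10]'
```

```text
time_s: 8.38
tcp_pos: [457.1, 308.8, 128.5]
ee_rot: [179.9, -0.0, 95.0]
force: [-0.7, 0.5, -2.8]
grip_width: 0.377
gripper_force: 30.0
time_s: 8.62
tcp_pos: [456.8, 309.0, 127.4]
ee_rot: [179.9, -0.0, 95.0]
force: [0.1, -0.2, -3.8]
grip_width: 0.382
gripper_force: 30.0
```

```bash
python3 -m jog '[0,0,1,0,0,0,10, 0,0,0,0,0,0,10]'; python3 -m jog '[0,0,1,0,0,0,10, 0,0,0,0,0,0,10]'
```

```text
time_s: 8.88
tcp_pos: [456.4, 308.8, 125.7]
ee_rot: [180.0, 0.0, 95.0]
force: [-0.8, 0.1, -4.2]
grip_width: 0.38
gripper_force: 30.0
time_s: 9.12
tcp_pos: [456.5, 308.8, 124.8]
ee_rot: [180.0, -0.0, 95.0]
force: [0.2, 0.0, -3.3]
grip_width: 0.384
gripper_force: 30.0
```

```bash
python3 -m jog '[0,0,1,0,0,0,10, 0,0,0,0,0,0,10]'; python3 -m jog '[0,0,0.5,0,0,0,10, 0,0,0,0,0,0,10]'
```

```text
time_s: 9.38
tcp_pos: [456.7, 308.9, 124.7]
ee_rot: [180.0, -0.0, 95.0]
force: [-1.9, -1.5, 4.7]
grip_width: 0.382
gripper_force: 30.0
time_s: 9.62
tcp_pos: [456.8, 309.0, 124.7]
ee_rot: [179.9, -0.0, 95.0]
force: [-2.3, -0.5, 7.7]
grip_width: 0.376
gripper_force: 30.0
```

```bash
python3 -m jog '[0,0,0,0,0,0,88, 0,0,0,0,0,0,88, 0,0,0,0,0,0,88, 0,0,0,0,0,0,88, 0,0,0,0,0,0,88, 0,0,0,0,0,0,88, 0,0,-20,0,0,0,88, 0,0,-30,0,0,0,88, 0,0,-25,0,0,0,88]'
python3 -m jog '[0,0,0,0,0,0.1745,88, 0,0,0,0,0,0.1745,88, 0,0,0,0,0,0.1745,88, 0,0,0,0,0,0.1745,88, 0,0,0,0,0,0.1745,88, 0,0,0,0,0,0.1745,88, 0,0,0,0,0,0.1745,88, 0,0,0,0,0,0.1745,88, 0,0,0,0,0,0.1745,88, 0,0,0,0,0,0,88, 0,0,0,0,0,0,88]'
python3 - <<'E'
from h import *
p=imaging.read_camera('side');st()
o=np.array([200,50]);im=cv2.resize(p['frame'][50:200,200:400],None,fx=4,fy=4,interpolation=cv2.INTER_CUBIC)
for z in (54,164): draw(im,p,box(456.6,308.8,5,34,60,z),o,4,(0,0,255))
cv2.imwrite('pics/s3.png',im)
E
```

```text
time_s: 10.75
tcp_pos: [456.6, 308.8, 199.2]
ee_rot: [180.0, -0.0, 95.0]
force: [-0.3, -1.1, -0.7]
grip_width: 1.002
gripper_force: 0.0
time_s: 12.12
tcp_pos: [456.4, 308.8, 198.2]
ee_rot: [-180.0, -0.0, 5.2]
force: [-0.4, 0.0, 0.6]
grip_width: 0.999
gripper_force: 0.0
t 12.18 tcp [456.4 308.8 198.2] rpy [180.    0.    5.2] F [0.7 0.3 0.2] w 88.1 gf 0.0 j6 116.3
```

View pics/s3.png

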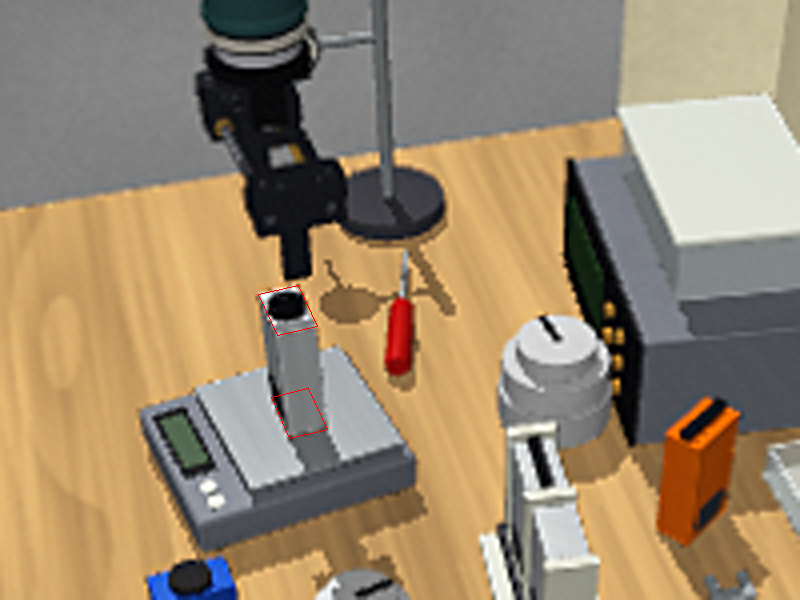

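The block stands upright on the pan, free, with its top at crop (287,308) matching the model. It has been free for about 1.7 s, so I'll regrip it by the narrow edges.

```bash
python3 -m jog '[0,0,25,0,0,0,88, 0,0,25,0,0,0,88, 0,0,16,0,0,0,88, 0,0,8,0,0,0,88, 0,0,0,0,0,0,30, 0,0,0,0,0,0,30, 0,0,0,0,0,0,30, 0,0,0,0,0,0,30, 0,0,0,0,0,0,30, 0,0,0,0,0,0,30]'
python3 -m jog '[0,0,-10,0,0,0,30, 0,0,-28,0,0,0,30, 0,0,-28,0,0,0,30, 0,0,-28,0,0,0,30, 0,0,0,0,0,0,30]'
python3 - <<'E'
from h import *
st();plan((456.6,308.8,218.2),5,(466,-351,218.2),5.8,30,45)
E
```

```text
time_s: 13.42
tcp_pos: [457.2, 309.5, 125.3]
ee_rot: [-179.9, -0.1, 5.1]
force: [-0.4, 1.4, 4.7]
grip_width: 0.674
gripper_force: 30.0
time_s: 14.05
tcp_pos: [457.4, 309.0, 219.9]
ee_rot: [-179.9, -0.2, 5.1]
force: [0.3, 1.2, -3.9]
grip_width: 0.676
gripper_force: 30.0
t 14.05 tcp [457.4 309.  219.9] rpy [-179.9   -0.2    5.1] F [ 0.3  1.2 -3.9] w 59.5 gf 30.0 j6 116.4
15 rows -3,44,0,0,0,-0.001,30, -3,44,0,0,0,-0.001,30, -3,44,0,0,0,-0.001,30, -3,44,0,0,0,-0.001,30, -3,44,0,0,0,-0.001,30, -4,44,0,0,0,-0.001,30, -4,44,0,0,0,-0.001,30, -4,44,0,0,0,-0.001,30, -4,44,0,0,0,-0.001,30, -4,44,0,0,0,-0.001,30, -3,44,0,0,0,-0.001,30, -4,43,0,0,0,-0.001,30, -4,44,0,0,0,-0.001,30, -3,43,0,0,0,-0,30, -4,44,0,0,0,-0.001,30
end [ 465.7 -351.3  218.2] 5.8
```

```bash
python3 -m jog '[-3,44,0,0,0,-0.001,30, -3,44,0,0,0,-0.001,30, -3,44,0,0,0,-0.001,30, -3,44,0,0,0,-0.001,30, -3,44,0,0,0,-0.001,30, -4,44,0,0,0,-0.001,30, -4,44,0,0,0,-0.001,30, -4,44,0,0,0,-0.001,30]'
python3 -m jog '[-4,44,0,0,0,-0.001,30, -4,44,0,0,0,-0.001,30, -3,44,0,0,0,-0.001,30, -4,43,0,0,0,-0.001,30, -4,44,0,0,0,-0.001,30, -3,43,0,0,0,0,30, -4,44,0,0,0,-0.001,30, 0,0,0,0,0,0,30, 0,0,0,0,0,0,30]'
python3 - <<'E'
from h import *
p=imaging.read_camera('side');st()
o=np.array([230,220]);im=cv2.resize(p['frame'][220:370,230:430],None,fx=4,fy=4,interpolation=cv2.INTER_CUBIC)
x,y,z=robot.observe()['tcp_pos']
draw(im,p,box(x,y,5.8,34,60,z-70.5),o,4,(0,0,255))
draw(im,p,box(x,y,5.8,48,50,124),o,4,(0,255,0)); draw(im,p,box(x,y,5.8,80,110,4),o,4,(0,255,255))
draw(im,p,box(x,y,5.8,60,50,124),o,4,(0,255,0)); 
cv2.imwrite('pics/s4.png',im)
E
```

```text
time_s: 15.05
tcp_pos: [459.9, -45.5, 215.7]
ee_rot: [-180.0, 0.2, 5.5]
force: [-0.1, 0.5, -2.6]
grip_width: 0.675
gripper_force: 30.0
time_s: 16.18
tcp_pos: [465.0, -350.3, 215.8]
ee_rot: [-179.8, 0.2, 5.8]
force: [-0.0, 0.6, -4.0]
grip_width: 0.672
gripper_force: 30.0
t 16.23 tcp [ 465.3 -350.   216.4] rpy [-1.798e+02  1.000e-01  5.900e+00] F [ 0.2  0.4 -3.8] w 59.8 gf 30.0 j6 44.7
```

View pics/s4.png

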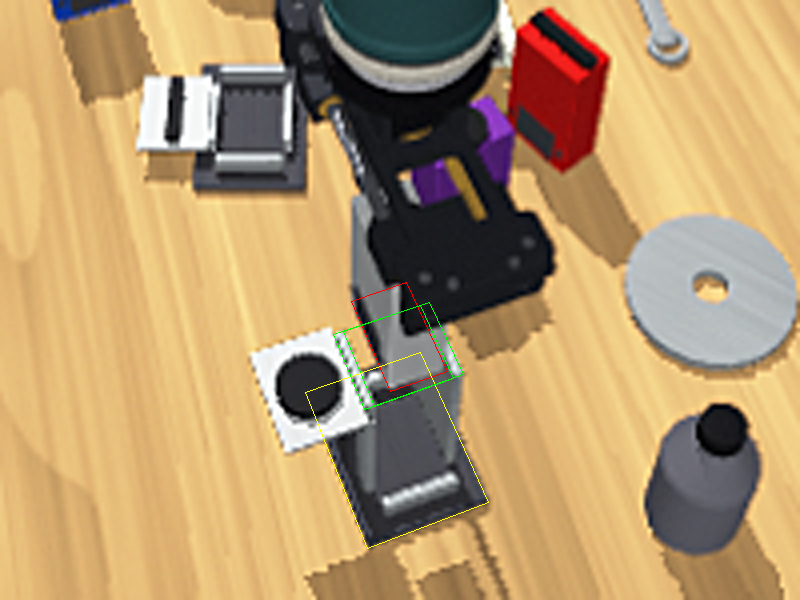

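Block and nest projections line up with the picture: cheek tops at crop (355,370)/(445,340), base bottom edge at (368,547). I'll lower it.

```bash
python3 -m jog '[0,0,30,0,0,0,30, 0,0,30,0,0,0,30, 0,0,20,0,0,0,30, 0,0,20,0,0,0,30, 0,0,15,0,0,0,30, 0,0,10,0,0,0,30, 0,0,0,0,0,0,30]'
python3 -m jog '[0,0,6,0,0,0,30, 0,0,4,0,0,0,30, 0,0,1,0,0,0,30, 0,0,1,0,0,0,30, 0,0,0,0,0,0,30]'
```

```text
time_s: 17.1
tcp_pos: [465.9, -351.1, 92.5]
ee_rot: [-179.9, 0.1, 5.9]
force: [0.5, -0.1, -4.4]
grip_width: 0.678
gripper_force: 30.0
time_s: 17.73
tcp_pos: [466.3, -351.4, 81.3]
ee_rot: [180.0, -0.0, 5.9]
force: [-0.7, 1.6, -4.4]
grip_width: 0.677
gripper_force: 30.0
```

```bash
python3 -m jog '[0,0,1.5,0,0,0,30, 0,0,0,0,0,0,30]'; python3 -m jog '[0,0,1,0,0,0,30, 0,0,0,0,0,0,30]'; python3 -m jog '[0,0,1,0,0,0,30, 0,0,0,0,0,0,30]'
```

```text
time_s: 17.98
tcp_pos: [466.2, -351.2, 79.6]
ee_rot: [-180.0, 0.0, 5.9]
force: [0.6, -0.5, -3.4]
grip_width: 0.677
gripper_force: 30.0
time_s: 18.23
tcp_pos: [466.5, -351.3, 79.3]
ee_rot: [180.0, -0.0, 5.9]
force: [-1.1, 0.9, 0.2]
grip_width: 0.674
gripper_force: 30.0
time_s: 18.48
tcp_pos: [466.9, -351.4, 79.3]
ee_rot: [180.0, -0.1, 5.9]
force: [-2.3, 2.8, 6.3]
grip_width: 0.674
gripper_force: 30.0
```

```bash
python3 -m jog '[0,0,0,0,0,0,88, 0,0,0,0,0,0,88, 0,0,0,0,0,0,88, 0,0,0,0,0,0,88, 0,0,0,0,0,0,88, 0,0,-30,0,0,0,88, 0,0,-40,0,0,0,88, 0,0,-40,0,0,0,88, 0,0,-35,0,0,0,88, 0,0,0,0,0,0,88]'
python3 - <<'E'
from h import *
p=imaging.read_camera('side');st()
print(back(p,[blob(p,(466,-351,124),14)[0]],124))
o=np.array([230,220]);im=cv2.resize(p['frame'][220:370,230:430],None,fx=4,fy=4,interpolation=cv2.INTER_CUBIC)
cv2.imwrite('pics/s5.png',im)
s=robot.observe();plan(s['tcp_pos'],s['ee_rot'][2],(617.5,118,s['tcp_pos'][2]),84.5,88,50)
E
```

```text
time_s: 19.73
tcp_pos: [468.2, -352.9, 226.7]
ee_rot: [179.7, -0.3, 5.9]
force: [0.1, -1.1, 0.2]
grip_width: 1.001
gripper_force: 0.0
t 19.77 tcp [ 467.  -352.   224.2] rpy [ 1.799e+02 -1.000e-01  5.900e+00] F [ 0.3  0.3 -1.3] w 88.0 gf 0.0 j6 44.7
[[ 465.32621363 -352.27359785]]
10 rows 20,-45,0,0,0,-0.137,88, 26,-42,0,0,0,-0.137,88, 31,-38,0,0,0,-0.137,88, 36,-34,0,0,0,-0.137,88, 40,-28,0,0,0,-0.137,88, 44,-23,0,0,0,-0.137,88, 47,-16,0,0,0,-0.138,88, 48,-10,0,0,0,-0.137,88, 49,-3,0,0,0,-0.138,88, 50,4,0,0,0,-0.137,88
end [617.4 118.2 224.2] 84.47
```

View pics/s5.png

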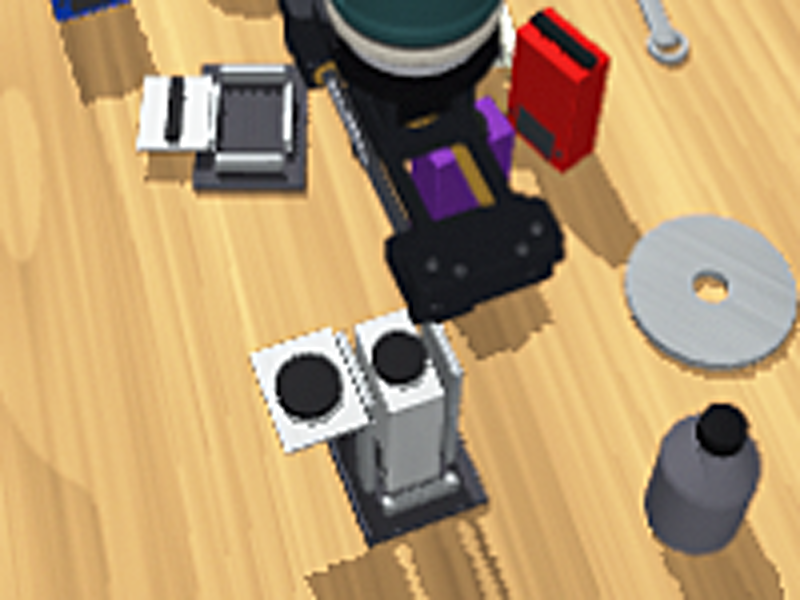

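The passed block sits upright in the pass nest, its tag at crop (400,355) level with the cheeks. Now the rejected block.

```bash
python3 -m jog '[20,-45,0,0,0,-0.137,88, 26,-42,0,0,0,-0.137,88, 31,-38,0,0,0,-0.137,88, 36,-34,0,0,0,-0.137,88, 40,-28,0,0,0,-0.137,88, 44,-23,0,0,0,-0.137,88, 47,-16,0,0,0,-0.138,88, 48,-10,0,0,0,-0.137,88, 49,-3,0,0,0,-0.138,88, 50,4,0,0,0,-0.137,88, 0,0,0,0,0,0,88, 0,0,0,0,0,0,88]'
```

```text
time_s: 21.28
tcp_pos: [615.4, 118.4, 220.5]
ee_rot: [-179.8, 0.1, 84.5]
force: [0.2, -0.4, 0.5]
grip_width: 0.996
gripper_force: 0.0
```

```bash
python3 -m jog '[0,2,30,0,0,0,88, 0,0,35,0,0,0,88, 0,0,35,0,0,0,88, 0,0,25,0,0,0,88, 0,0,12,0,0,0,88, 0,0,5,0,0,0,88, 0,0,0,0,0,0,88]'
```

```text
time_s: 22.15
tcp_pos: [619.0, 118.2, 81.3]
ee_rot: [180.0, -0.0, 84.4]
force: [0.2, -0.5, -0.1]
grip_width: 1.004
gripper_force: 0.0
```

```bash
python3 -m jog '[0,0,0,0,0,0,10, 0,0,0,0,0,0,10, 0,0,0,0,0,0,10, 0,0,0,0,0,0,10, 0,0,0,0,0,0,10, 0,0,0,0,0,0,10, 0,0,0,0,0,0,10, 0,0,0,0,0,0,10]'
python3 - <<'E'
from h import *
s=robot.observe();p=s['tcp_pos']+[0,0,140];plan(p,s['ee_rot'][2],(433,-84,p[2]),75,10,40)
E
```

```text
time_s: 23.15
tcp_pos: [618.5, 118.7, 80.6]
ee_rot: [-180.0, 0.0, 84.5]
force: [-0.3, 0.0, 0.5]
grip_width: 0.377
gripper_force: 30.0
7 rows -31,-24,0,0,0,0.024,10, -32,-23,0,0,0,0.024,10, -33,-22,0,0,0,0.023,10, -33,-21,0,0,0,0.024,10, -33,-20,0,0,0,0.023,10, -34,-20,0,0,0,0.024,10, -34,-19,0,0,0,0.023,10
end [433.1 -83.5 220.6] 75.02
```

```bash
python3 -m jog '[0,0,-10,0,0,0,10, 0,0,-26,0,0,0,10, 0,0,-26,0,0,0,10, 0,0,-26,0,0,0,10, 0,0,-26,0,0,0,10, 0,0,-26,0,0,0,10, 0,0,0,0,0,0,10]'
python3 -m jog '[-31,-24,0,0,0,0.024,10, -32,-23,0,0,0,0.024,10, -33,-22,0,0,0,0.023,10, -33,-21,0,0,0,0.024,10, -33,-20,0,0,0,0.023,10, -34,-20,0,0,0,0.024,10, -34,-19,0,0,0,0.023,10, 0,0,0,0,0,0,10, 0,0,0,0,0,0,10]'
python3 - <<'E'
from h import *
p=imaging.read_camera('side');st()
o=np.array([230,150]);im=cv2.resize(p['frame'][150:300,230:430],None,fx=4,fy=4,interpolation=cv2.INTER_CUBIC)
x,y,z=robot.observe()['tcp_pos']
draw(im,p,box(x,y,-15,34,60,z-72.6),o,4,(0,0,255))
draw(im,p,box(x,y,-15,48,74,22),o,4,(0,255,0)); draw(im,p,box(x,y,-15,80,110,4),o,4,(0,255,255))
cv2.imwrite('pics/s6.png',im)
E
```

```text
time_s: 24.02
tcp_pos: [620.2, 118.8, 223.4]
ee_rot: [179.7, -0.1, 84.5]
force: [0.2, 0.3, -5.0]
grip_width: 0.381
gripper_force: 30.0
time_s: 25.15
tcp_pos: [432.7, -83.3, 219.7]
ee_rot: [-179.9, -0.0, 75.0]
force: [-0.0, -0.5, -4.3]
grip_width: 0.375
gripper_force: 30.0
t 25.2 tcp [433.  -83.1 219.9] rpy [-179.9   -0.    75. ] F [ 1.7 -0.3 -5.1] w 33.3 gf 30.0 j6 0.8
```

View pics/s6.png

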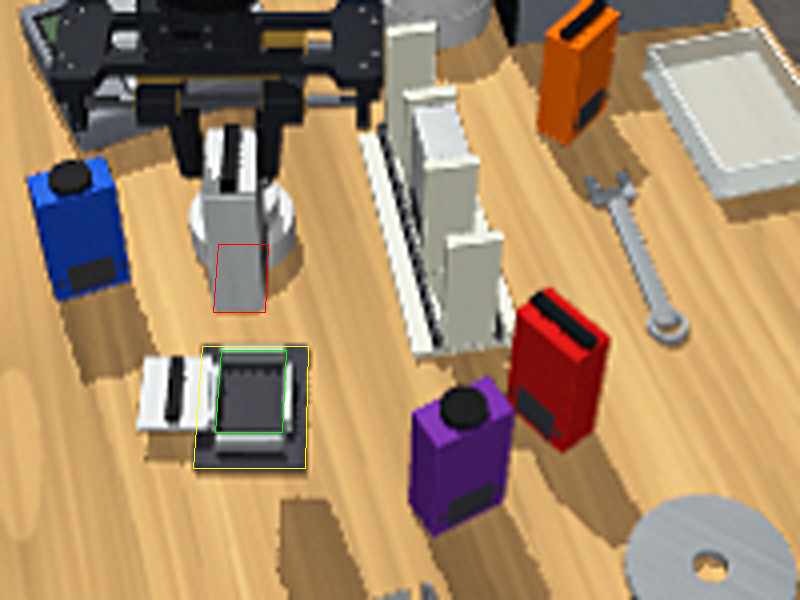

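The bar block hangs upright at crop (238,230), and the nest projection lies on the reject nest at (252,405). I'll lower it.

```bash
python3 -m jog '[0,0,30,0,0,0,10, 0,0,30,0,0,0,10, 0,0,25,0,0,0,10, 0,0,25,0,0,0,10, 0,0,15,0,0,0,10, 0,0,6,0,0,0,10, 0,0,4,0,0,0,10, 0,0,1,0,0,0,10, 0,0,0,0,0,0,10]'
python3 -m jog '[0,0,1,0,0,0,10, 0,0,0,0,0,0,10]'
```

```text
time_s: 26.32
tcp_pos: [433.7, -83.7, 85.4]
ee_rot: [179.9, -0.0, 75.0]
force: [0.3, 0.4, -4.3]
grip_width: 0.38
gripper_force: 30.0
time_s: 26.58
tcp_pos: [433.3, -83.6, 83.9]
ee_rot: [180.0, -0.0, 75.0]
force: [-0.4, 0.6, -4.2]
grip_width: 0.378
gripper_force: 30.0
```

```bash
python3 -m jog '[0,0,1.5,0,0,0,10, 0,0,0,0,0,0,10]';python3 -m jog '[0,0,1,0,0,0,10, 0,0,0,0,0,0,10]'; python3 -m jog '[0,0,1,0,0,0,10, 0,0,0,0,0,0,10]'
```

```text
time_s: 26.82
tcp_pos: [433.0, -83.5, 82.1]
ee_rot: [-180.0, -0.0, 75.0]
force: [0.1, -0.2, -4.2]
grip_width: 0.38
gripper_force: 30.0
time_s: 27.08
tcp_pos: [433.1, -83.5, 81.1]
ee_rot: [-180.0, 0.0, 75.0]
force: [-0.0, 0.2, -3.9]
grip_width: 0.378
gripper_force: 30.0
time_s: 27.32
tcp_pos: [433.4, -83.8, 80.8]
ee_rot: [180.0, 0.0, 75.0]
force: [-2.2, -0.6, 1.4]
grip_width: 0.379
gripper_force: 30.0
```

Contact at the expected height. I'll press down slightly, release and retreat.

```bash
python3 -m jog '[0,0,0.5,0,0,0,10, 0,0,0,0,0,0,88, 0,0,0,0,0,0,88, 0,0,0,0,0,0,88, 0,0,0,0,0,0,88, 0,0,0,0,0,0,88, 0,0,0,0,0,0,88, 0,0,0,0,0,0,88, 0,0,-30,0,0,0,88, 0,0,-40,0,0,0,88, 0,0,-40,0,0,0,88, 0,0,-30,0,0,0,88]'
python3 -m jog '[0,0,0,0,0,0,88, 0,0,0,0,0,0,88]'
python3 - <<'E'
from h import *
p=imaging.read_camera('side');st()
print(back(p,[blob(p,(433,-84,124),10,45)[0]],124))
cv2.imwrite('pics/s7.png',cv2.resize(p['frame'][100:370,220:440],None,fx=2.2,fy=2.2,interpolation=cv2.INTER_CUBIC))
E
```

```text
time_s: 28.82
tcp_pos: [433.7, -83.7, 221.7]
ee_rot: [179.9, -0.0, 75.0]
force: [0.2, 0.4, 0.2]
grip_width: 1.001
gripper_force: 0.0
time_s: 29.08
tcp_pos: [432.6, -83.4, 218.6]
ee_rot: [-179.9, 0.0, 75.0]
force: [-0.8, -0.3, -1.2]
grip_width: 0.994
gripper_force: 0.0
t 29.12 tcp [432.1 -83.3 218. ] rpy [-179.9    0.    75. ] F [-0.7 -0.1  0.1] w 88.0 gf 0.0 j6 0.8
[[432.14654729 -87.61030394]]
```

View pics/s7.png

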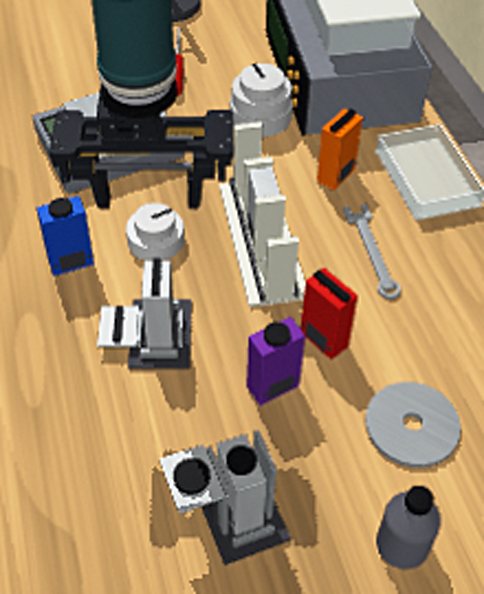

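Both blocks stand upright in their nests (bar tag at crop (157,280), round at (241,460)). The plain block is still in the rack at (265,185), and the gripper is clear.

```bash
python3 -c "
from cell import ticket
print(ticket.hand_in())"
```

```text
the job is handed in; nothing more can be done
None
```

The job is handed in: the passed block was weighed and set in the pass nest, then the rejected block was set in the reject nest, and the untagged block stayed in the rack; the hand-in returned no verdict.

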